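# Tip the agate grinding ball out of the divided case

## Robot

A 6-joint arm with a two-finger parallel gripper is mounted at the origin on the work surface. World frame = base frame: x ahead of the robot, y to its left, z up, the work surface at z = 0. Lengths are in m, angles in rad, forces in N, time in s.
With the tool pointing down it reaches from about 0.375 to 0.9 m from the base axis. Payload 3.1 kg.
Tool frame: the origin (TCP) lies midway between the tips of the shut fingers; the grasp point (between the pads) lies 19 mm behind it; z points along the fingers, y is the direction in which the jaws open and shut (so a half turn about z gives the same grasp; the last joint's range is limited). The gripper opens to 85 mm and grips with 20 to 120 N. Pads are 22 mm wide; open, the fingers measure 114 mm over their backs; the gripper's body (76 mm by 85 mm) begins 54 mm behind the grasp point. The pads swing forward as they close: fully open they stand 13 mm farther back than shut.
Start: joints at [-1.49, 0.527, 1.433, -0, 1.181, -0.178], TCP at [0.161, -0.604, 0.231] pointing down, gripper open.
Joint ranges: [-3.08, 3.08], [-0.75, 2.2], [0.22, 2.44], [-1.43, 4.57], [0, 2.65], [-2.85, 2.85]. Speed limits (rad/s): [2.79, 2.79, 3.14, 3.14, 3.14, 3.14].

## Interface

Orientations are given as a unit quaternion [x, y, z, w].
In Python, from station import manip gives the robot as it stands.
- The arm moves only by the tool servo_tool, never from a script. Its argument "motion" is a list of rows, each a list of 7 numbers: the shift along the tool's x, y, z in mm, then the turn, a rotation vector about the tool's x, y, z in rad, then the opening, from -1 (shut) to 1 (fully open), so that 0 is half open. In form: [[x, y, z, rx, ry, rz, hand], ...]. A call has 1 to 12 rows; each row shifts and turns the pose as measured when the row begins, along the tool's axes as they then stand; what a row does not reach is not made up. A row lasts 1/12 s, in which the tool goes at most 41.7 mm and 7.16 degrees, less where a joint would pass 70% of its speed; a pose out of reach is approached as far as the arm can. A call with a gripper value outside its range is refused whole. The fingers move at their own pace and stop on an object; "grip_force" is the grip in N (left out, the last holds). Time passes only in rows, so rows that do not move let the fingers close. It gives the time, the measured TCP pose, the force and the opening at its end, in the units of the state.
- manip.sense(): the state, without advancing time (a new reading comes with each control period).
- manip.snapshot(name): name is "scene" or "top" or "wrist"; returns a dict with "frame" (480x640x3 uint8, red, green, blue), "mtx" (3x3 intrinsics, pixels), "dist_coeffs" ([k1, k2, p1, p2, k3] as OpenCV has them; the pictures are not rectified), "world_from_camera" (4x4, takes a point from camera to world coordinates). Camera axes: x right, y up, looking along -z (the intrinsics and any distortion apply to the point x, -y, -z); pixel columns grow to the right and rows downward; lengths in m; the calibration is good to about 2 mm. A picture is of the moment at which its call begins. There is no depth.
- manip.sign_off(): hands the job in, once; it reports no verdict.
The state is a dict: "t": time; "q": joint angles; "qd": joint speeds; "tau": joint torques, N m; "tcp_pos": TCP position; "tool_rot": TCP orientation; "force": force on the tool from outside, world axes, zero at the start; "ft_torque": the same for the moment, N m; "finger_gap": opening from 0.0 (shut) to 1.0 (fully open).
Only numpy, scipy, OpenCV 4.12 (cv2) and the standard library are available. Lean on these libraries where they do the work, as an engineer would, in place of code of your own. Each camera call takes 0.05 s, during which the arm holds its last target.

## Task

The next sample is to be ground with agate. Lift the divided ball case by its black centre post, hold it over the red dish on the orange mat and tilt it toward the corner of the reddish-brown agate ball's pocket, so that this ball alone rolls out into the dish while the plain grey steel ball stays in its pocket. Then set the case back down upright on the table about where it stood; the balls have been cleaned, so do not touch them with the gripper.

Things in the scene. Friction and masses are not known exactly. Their poses are not given: they have to be found in the camera images.
- case: Loose blue-grey case 130 x 130 mm, 0.35 kg. Origin: centre of underside, z up, x and y along its sides. Walls 36 mm high; cross dividers make 4 pockets. Black central post 22 mm square, top 92 mm above underside; its 4 faces look to the case's corners (45 deg off x, y). -x pockets: lidded, sealed. +x pockets: open; at their outer corners (65, +-65 mm) the walls stop 26 mm short, leaving spouts.
- red_dish: Round open red plastic dish, fixed in the middle of an orange mat 190 x 190 mm, 4 mm thick. Origin: on the table under the dish's centre, z up. Dish floor 8 mm and rim 46 mm above the table; 160 mm across outside at the rim, about 130 mm inside at the floor. It does not move.
- agate_ball_center (a point): Centre of the loose reddish-brown ball, 24 mm across, in one of the open pockets (either), near the post. Pocket floors rise 8 deg along x and y toward the outer corner (20 mm above the underside at the spout tip), so balls stay in while the case is level; tilted toward its corner the ball rolls out at about 12 to 20 deg, surely by 25. Tilting toward a side may lose the other ball.
- steel_ball_center (a point): Centre of the plain grey steel ball, 24 mm across, loose in the other open pocket, near the post. It must stay in the case.

How it is judged:
On the way, in this order (a step that is already met when the one before it is completed fails the run):
1. the case is lifted at least 30 mm off the table, roughly level, with both balls still in it (height (world z) of case above 0.03 m and angle between case's own z axis and vertical below 0.26 rad and distance between agate_ball_center and case below 0.08 m and x of steel_ball_center in the frame of case between 0 and 0.064 m and y of steel_ball_center in the frame of case between -0.064 and 0.064 m and z of steel_ball_center in the frame of case between 0.005 and 0.05 m), for 0.1 s.
2. the agate ball lies in the red dish while the case is still held off the table and the steel ball is in the case (horizontal distance between agate_ball_center and red_dish below 0.072 m and height (world z) of agate_ball_center below 0.045 m and height (world z) of case above 0.03 m and x of steel_ball_center in the frame of case between 0 and 0.064 m and y of steel_ball_center in the frame of case between -0.064 and 0.064 m and z of steel_ball_center in the frame of case between 0.005 and 0.05 m), for 0.2 s.
At the end, for the whole second after the job is handed in: The agate ball lies in the red dish (centre within 72 mm of the dish's centre and below 45 mm); the steel ball is in its place in the case; the case stands released and at rest on the table, upright within 5 degrees, within 50 mm of where it stood at the start (any yaw) (horizontal distance between agate_ball_center and red_dish below 0.072 m and height (world z) of agate_ball_center below 0.045 m and x of steel_ball_center in the frame of case between 0 and 0.064 m and y of steel_ball_center in the frame of case between -0.064 and 0.064 m and z of steel_ball_center in the frame of case between 0.005 and 0.05 m and height (world z) of case below 0.012 m and angle between case's own z axis and vertical below 0.09 rad and distance of case from where it was at the start of the episode below 0.05 m and linear speed of case below 0.03 m/s); the robot touches nothing.
It fails at once if the steel ball leaves the case (distance between steel_ball_center and case above 0.11 m).
It fails at once if the gripper touches the agate ball (contact force between the fingers and agate_ball above 0.3 N).
It fails at once if the gripper touches the steel ball (contact force between the fingers and steel_ball above 0.3 N).
It also fails if it takes over 61 s, if anything falls off the work surface, if the arm or the gripper's body presses on something with over 40 N, if the wrist force passes 120 N, or if a joint passes its speed limit or range.

## Working session

There is one attempt and no reset: what is moved stays moved. The work goes in short steps, Python scripts to look and compute and a tool call to move; the robot and the scene stay as the last step left them, time stands still between calls to the robot, and variables do not carry over. Pictures are saved under pics/ and viewed, and the job is handed in when it is done.

Besides the shell and the picture viewer there is one more tool, called as name(argument=value, ...) on one line, values as JSON. servo_tool: Moves the arm, as the interface text tells. Its arguments: {"type":"object","properties":{"motion":{"type":"array"},"grip_force":{"type":"number"}},"required":["motion"]}

```bash
mkdir -p pics; ls; python3 - <<'E'
from station import manip
import cv2,numpy as np
for n in ["scene","top","wrist"]:
    s=manip.snapshot(n); cv2.imwrite(f"pics/{n}0.png",s["frame"][:,:,::-1]); np.savez(f"pics/{n}0.npz",**s)
    print(n,s["mtx"].round(1).tolist(),np.round(s["dist_coeffs"],3),np.round(s["world_from_camera"],3).tolist())
print(manip.sense())
E
```

```text
pics
scene [[617.7, 0.0, 311.3], [0.0, 617.7, 232.3], [0.0, 0.0, 1.0]] [0.029 0.    0.    0.    0.   ] [[-0.615, -0.674, 0.409, 0.927], [0.789, -0.533, 0.306, 0.247], [0.012, 0.511, 0.86, 0.803], [0.0, 0.0, 0.0, 1.0]]
top [[438.9, 0.0, 315.7], [0.0, 438.9, 240.6], [0.0, 0.0, 1.0]] [-0.093  0.     0.     0.     0.   ] [[0.027, 0.997, -0.072, 0.497], [-0.999, 0.029, 0.035, -0.003], [0.037, 0.071, 0.997, 0.687], [0.0, 0.0, 0.0, 1.0]]
wrist [[351.7, 0.0, 318.0], [0.0, 351.7, 240.3], [0.0, 0.0, 1.0]] [0. 0. 0. 0. 0.] [[0.256, 0.928, 0.272, 0.229], [-0.967, 0.246, 0.071, -0.586], [-0.001, -0.281, 0.96, 0.373], [0.0, 0.0, 0.0, 1.0]]
{'t': 0.15, 'q': array([-1.48945426e+00,  5.28241878e-01,  1.43359975e+00, -3.16093277e-05,
        1.18140702e+00, -1.78491197e-01]), 'qd': array([ 2.72376003e-03, -1.81519510e-03, -3.58702052e-03,  2.46004570e-04,
       -1.31244638e-04, -8.73055781e-05]), 'tau': array([ 8.71295615e-04, -4.42743981e+01, -1.78275794e+01, -2.68475851e-04,
        5.59897075e-03, -2.44916386e-06]), 'tcp_pos': array([ 0.16055483, -0.60346094,  0.23056765]), 'tool_rot': array([ 9.91571579e-01,  1.29557392e-01,  2.56043738e-05, -8.27728488e-04]), 'force': array([ 0.36181676,  0.98541832, -0.04055209]), 'ft_torque': array([ 0.0062318 ,  0.01595663, -0.01410922]), 'finger_gap': 1.003056940223053}
```

View pics/scene0.png

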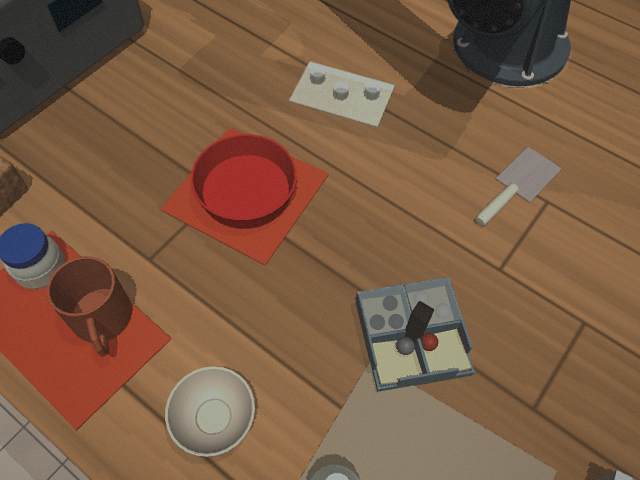

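View pics/top0.png

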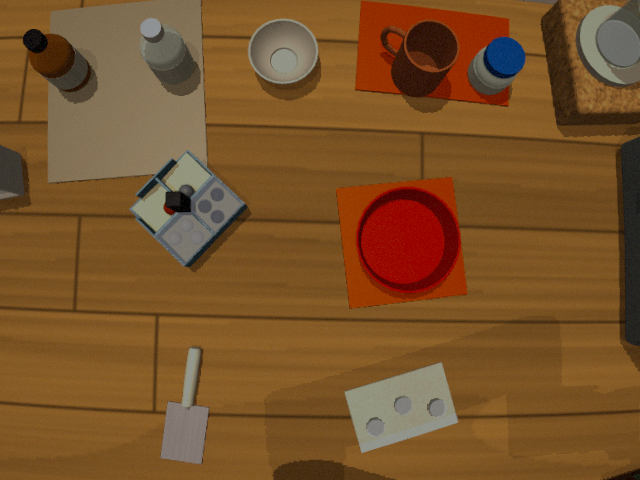

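The top view shows the case at about (188,208), with the post top at about (178,200) and open pockets at the upper left. The dish is at about (408,240). I'll zoom in to pick exact pixels.

```bash
python3 - <<'E'
import cv2,numpy as np
t=cv2.imread("pics/top0.png")[140:280,110:270]; s=cv2.imread("pics/scene0.png")[265:400,345:485]
t=cv2.resize(t,None,fx=4,fy=4,interpolation=cv2.INTER_CUBIC); cv2.imwrite("pics/tz.png",t)
cv2.imwrite("pics/sz.png",cv2.resize(s,None,fx=4,fy=4,interpolation=cv2.INTER_CUBIC))
E
```

```text
(no output)
```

View pics/tz.png

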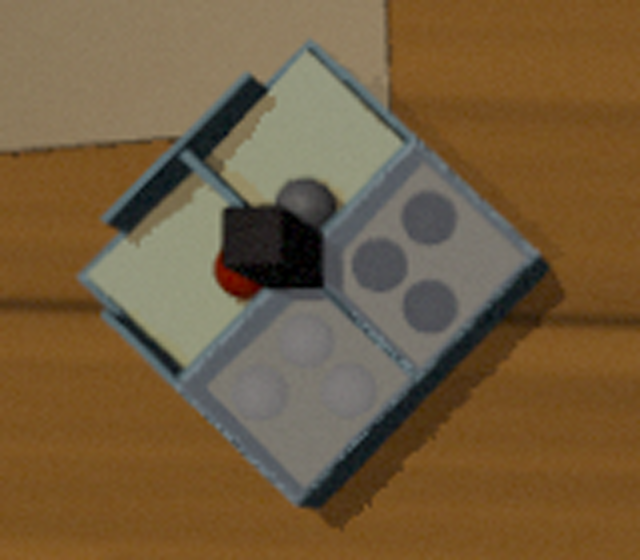

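View pics/sz.png

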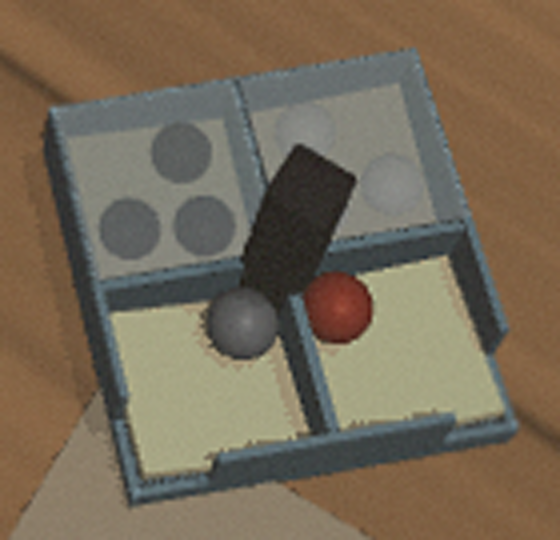

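```bash
cat > h.py <<'E'
import cv2,numpy as np
def ray(s,px):
    u=cv2.undistortPoints(np.array([[px]],float),s["mtx"],s["dist_coeffs"])[0,0]
    M=s["world_from_camera"]; return M[:3,3],M[:3,:3]@np.array([u[0],-u[1],-1.])
def onz(s,px,z):
    o,d=ray(s,px); return o+d*(z-o[2])/d[2]
def two(s1,p1,s2,p2):
    a,d=ray(s1,p1);b,e=ray(s2,p2)
    k=np.linalg.lstsq(np.c_[d,-e],b-a,rcond=None)[0]
    P,Q=a+k[0]*d,b+k[1]*e; return (P+Q)/2,np.linalg.norm(P-Q)
E
python3 - <<'E'
from h import *
T=dict(np.load("pics/top0.npz"));S=dict(np.load("pics/scene0.npz"))
tz=lambda x,y:(110+(x-1.5)/4,140+(y-1.5)/4); sz=lambda x,y:(345+(x-1.5)/4,265+(y-1.5)/4)
np.set_printoptions(precision=4,suppress=True)
for n,p,z in [("R",(545,256),.036),("B",(302,505),.036),("Ltip",(80,277),.02),("Utip",(310,43),.02),("post",(252,234),.092),("agate~",(240,272),.024),("steel",(306,205),.024),("UL wall",(247,76),.036),("LL wall",(106,216),.036)]:
    print("top",n,onz(T,tz(*p),z))
for n,p,z in [("post",(319,177),.092),("agate",(338,307),.024),("steel",(242,324),.024),("-x+y? TR",(415,50),.036),("TL",(50,108),.036),("BLtip",(133,500),.02),("BRtip",(515,430),.02)]:
    print("scene",n,onz(S,sz(*p),z))
for nm,s in (("top",T),("scene",S)):
    f=s["frame"]; hsv=cv2.cvtColor(f,cv2.COLOR_RGB2HSV)
    m=((hsv[...,0]<3)|(hsv[...,0]>172)).astype(np.uint8)*((hsv[...,1]>190)).astype(np.uint8)
    m=cv2.morphologyEx(m,cv2.MORPH_OPEN,np.ones((5,5)))
    n,l,st,c=cv2.connectedComponentsWithStats(m)
    for i in range(1,n):
        if st[i,4]>1500: print(nm,st[i],c[i], onz(s,c[i],.03))
o=hsv[...]
print("dish centre from top floor ellipse", onz(T,(408,240),.04))
for p in [(337,189),(452,178),(466,294),(350,307)]: print("mat",onz(T,p,.004))
E
```

```text
top R [0.5965 0.0801 0.036 ]
top B [0.5011 0.1664 0.036 ]
top Ltip [0.5858 0.2609 0.02  ]
top Utip [0.6796 0.1768 0.02  ]
top post [0.5927 0.1736 0.092 ]
top agate~ [0.5889 0.1976 0.024 ]
top steel [0.6153 0.1737 0.024 ]
top UL wall [0.6619 0.1957 0.036 ]
top LL wall [0.6071 0.2461 0.036 ]
scene post [0.5882 0.1732 0.092 ]
scene agate [0.5915 0.1963 0.024 ]
scene steel [0.6162 0.1745 0.024 ]
scene -x+y? TR [0.5004 0.1677 0.036 ]
scene TL [0.5969 0.0813 0.036 ]
scene BLtip [0.6857 0.1793 0.02  ]
scene BRtip [0.5898 0.2638 0.02  ]
dish centre from top floor ellipse [ 0.5489 -0.1636  0.04  ]
mat [ 0.6292 -0.0582  0.004 ]
mat [ 0.6542 -0.244   0.004 ]
mat [ 0.4686 -0.2676  0.004 ]
mat [ 0.4448 -0.0828  0.004 ]
```

Measured so far:
- Case centre is about (0.590, 0.172), yaw about 47.8°.
- The agate pocket corner points at 92.8°, and the steel corner at 2.8°.
- Dish centre is (0.549, -0.1635).

I'll grip with the jaws along the agate diagonal, so tool x sits at 2.8°.

servo_tool(motion=[[0,0,0,0,0,0.1055,1],[0,0,0,0,0,0.1055,1],[19,-31,0,0,0,0,1],[19,-31,0,0,0,0,1],[19,-31,0,0,0,0,1],[19,-31,0,0,0,0,1],[19,-31,0,0,0,0,1],[19,-31,0,0,0,0,1],[19,-31,0,0,0,0,1],[19,-31,0,0,0,0,1],[19,-31,0,0,0,0,1],[19,-31,0,0,0,0,1]], grip_force=60)

```text
t: 1.15
tcp_pos: [0.341, -0.2808, 0.2261]
tool_rot: [1.0, 0.012, -0.001, 0.0]
force: [0.7, -1.0, -0.3]
finger_gap: 0.996
```

servo_tool(motion=[[19,-31,0,0,0,0,1],[19,-31,0,0,0,0,1],[19,-31,0,0,0,0,1],[19,-31,0,0,0,0,1],[19,-31,0,0,0,0,1],[19,-31,0,0,0,0,1],[19,-31,0,0,0,0,1],[19,-31,0,0,0,0,1],[19,-31,0,0,0,0,1],[19,-31,0,0,0,0,1],[0,0,0,0,0,0,1]])

```text
t: 2.07
tcp_pos: [0.5317, 0.0569, 0.2257]
tool_rot: [1.0, 0.014, 0.001, -0.001]
force: [0.1, -0.8, -0.7]
finger_gap: 1.0
```

```bash
cat >> h.py <<'E'
from scipy.spatial.transform import Rotation as R
def rel(m,tgt,yaw,tilt=0):
    # pose wanted: tool x at yaw deg, tool down, then rx=-tilt deg
    st=m.sense(); C=R.from_quat(st["tool_rot"])
    W=R.from_euler('z',yaw,degrees=True)*R.from_rotvec([np.pi,0,0])*R.from_rotvec([-np.radians(tilt),0,0])
    np.set_printoptions(precision=4,suppress=True)
    print("t",st["t"],"tcp",st["tcp_pos"],"gap",st["finger_gap"],"F",st["force"])
    print("shift mm",C.inv().apply(np.array(tgt)-st["tcp_pos"])*1000,"turn",(C.inv()*W).as_rotvec())
E
python3 - <<'E'
from h import *; from station import manip
rel(manip,[.590,.172,.2],2.8)
s=manip.snapshot("wrist"); cv2.imwrite("pics/w1.png",s["frame"][:,:,::-1]); np.savez("pics/w1.npz",**s)
E
```

```text
t 2.0667 tcp [0.5317 0.0569 0.2257] gap 0.999589865256955 F [ 0.1214 -0.7573 -0.6609]
shift mm [  61.363  -113.4087   26.019 ] turn [-0.0019 -0.0015 -0.0214]
```

View pics/w1.png

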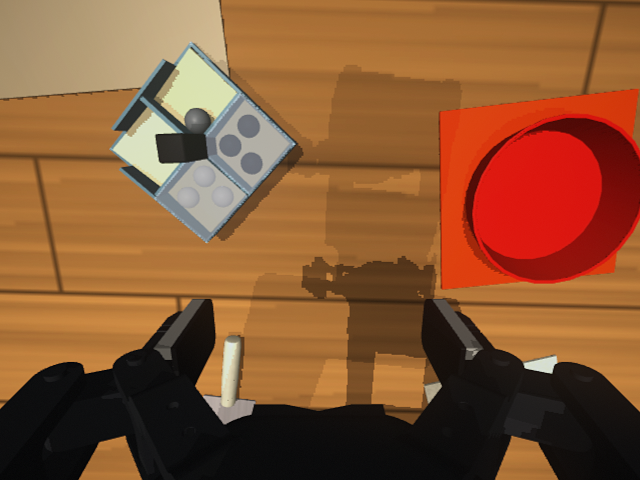

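The wrist view shows the case at about (205,145), the post top at (170,148), and the dish on the right, which matches the map. I'll move above the post.

servo_tool(motion=[[15,-28,4,0,0,-0.021,1],[15,-28,4,0,0,0,1],[15,-28,4,0,0,0,1],[15,-28,4,0,0,0,1],[3,-3,4,0,0,0,1],[0,0,0,0,0,0,1]])

```text
t: 2.62
tcp_pos: [0.5865, 0.1704, 0.2022]
tool_rot: [1.0, 0.022, -0.004, 0.002]
force: [-0.5, -0.2, -0.9]
finger_gap: 1.002
```

```bash
python3 - <<'E'
from h import *; from station import manip
rel(manip,[.590,.172,.056],2.8)
s=manip.snapshot("wrist"); cv2.imwrite("pics/w2.png",s["frame"][:,:,::-1]); np.savez("pics/w2.npz",**s)
E
```

```text
t 2.6167 tcp [0.5865 0.1704 0.2022] gap 1.0024456436885951 F [-0.5386 -0.2193 -0.9464]
shift mm [  4.8071  -2.0248 146.1224] turn [ 0.004   0.0088 -0.004 ]
```

View pics/w2.png

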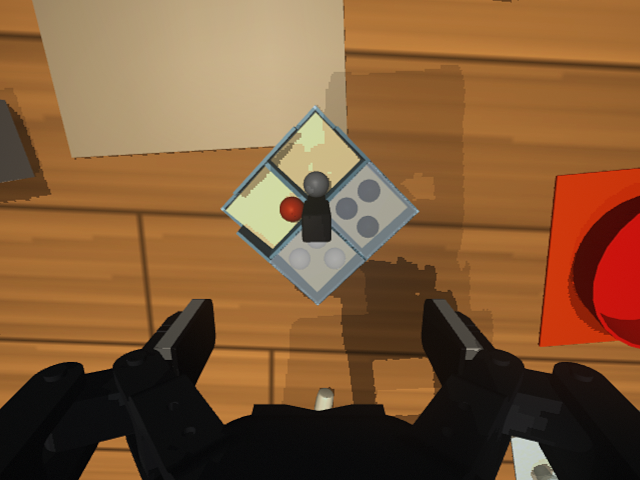

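The case is centred at (318,207), the agate ball is at (291,209), and the steel ball is at (317,184). I'll refine the centre from this view.

```bash
python3 - <<'E'
from h import *
s=dict(np.load("pics/w2.npz"))
a=onz(s,(417.5,211),.036);b=onz(s,(318,304),.036);c=onz(s,(222,210),.02);d=onz(s,(316,107),.02)
print(a,b,c,d,(a+c)/2,(b+d)/2,np.degrees(np.arctan2(*(b-a)[1::-1])), np.degrees(np.arctan2(*(c-b)[1::-1])))
v=s["frame"][190:255,285:350]; cv2.imwrite("pics/w2z.png",cv2.resize(v,None,fx=8,fy=8,interpolation=cv2.INTER_CUBIC)[:,:,::-1])
E
```

```text
[0.59608434 0.08063594 0.036     ] [0.50064464 0.1654689  0.036     ] [0.58600991 0.25910934 0.02      ] [0.68021216 0.174957   0.02      ] [0.59104713 0.16987264 0.028     ] [0.5904284  0.17021295 0.028     ] 138.367240759549 47.64681317659531
```

View pics/w2z.png

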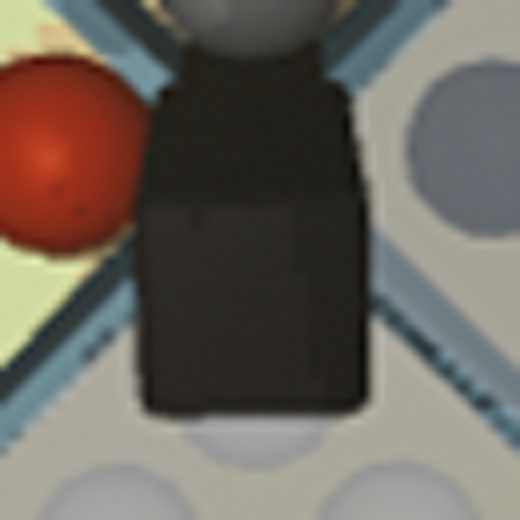

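servo_tool(motion=[[5,0,15,0.004,0.009,-0.006,1],[0,0,20,0,0,0,1],[0,0,20,0,0,0,1],[0,0,20,0,0,0,1],[0,0,20,0,0,0,1],[0,0,15,0,0,0,1],[0,0,10,0,0,0,1],[0,0,0,0,0,0,1]])

```text
t: 3.33
tcp_pos: [0.5884, 0.1544, 0.0823]
tool_rot: [1.0, 0.019, -0.0, 0.002]
force: [-0.9, 0.4, 0.6]
finger_gap: 0.999
```

```bash
python3 - <<'E'
from h import *; from station import manip
s=dict(np.load("pics/w2.npz")); print(onz(s,(316.6,228.4),.092))
rel(manip,[.5907,.1710,.056],3.0)
E
```

```text
[0.59110974 0.17074524 0.092     ]
t 3.3333 tcp [0.5884 0.1544 0.0823] gap 0.9988464239033586 F [-0.868   0.3782  0.618 ]
shift mm [  2.9547 -16.5713  26.1986] turn [ 0.0038  0.0003 -0.0153]
```

The tool drifted in y on the way down but is still well inside the opening. I'll correct it before finishing the descent.

servo_tool(motion=[[3,-16,0,0.004,0,-0.015,1],[0,0,0,0,0,0,1],[0,0,10,0,0,0,1],[0,0,10,0,0,0,1],[0,0,5,0,0,0,1],[0,0,0,0,0,0,1]])

```text
t: 3.83
tcp_pos: [0.5931, 0.1699, 0.0592]
tool_rot: [1.0, 0.026, 0.003, -0.0]
force: [-0.3, 0.6, -0.3]
finger_gap: 1.002
```

```bash
python3 - <<'E'
from h import *; from station import manip
rel(manip,[.5907,.1710,.056],3.0)
s=manip.snapshot("wrist"); cv2.imwrite("pics/w3.png",s["frame"][:,:,::-1])
E
```

```text
t 3.8333 tcp [0.5931 0.1699 0.0592] gap 1.0023414741645618 F [-0.281   0.5931 -0.3194]
shift mm [-2.4039 -1.1818  3.1996] turn [-0.0004 -0.0059 -0.0011]
```

View pics/w3.png

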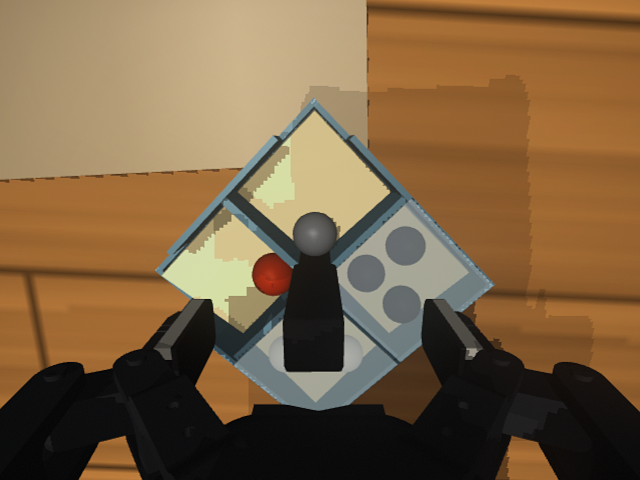

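The post top at (315,340) is midway between the pads at (200/435). I'll close now.

servo_tool(motion=[[-2,-1,2,0,-0.006,0,0.4],[0,0,0,0,0,0,0],[0,0,0,0,0,0,-0.3],[0,0,0,0,0,0,-1],[0,0,0,0,0,0,-1],[0,0,0,0,0,0,-1],[0,0,0,0,0,0,-1],[0,0,0,0,0,0,-1],[0,0,0,0,0,0,-1],[0,0,0,0,0,0,-1]], grip_force=60)

```text
t: 4.72
tcp_pos: [0.5914, 0.1713, 0.0579]
tool_rot: [1.0, 0.026, 0.0, -0.0]
force: [0.8, -0.0, -0.3]
finger_gap: 0.25
```

```bash
python3 - <<'E'
from h import *; from station import manip
rel(manip,[.5907,.1710,.056],3.0)
s=manip.snapshot("wrist"); cv2.imwrite("pics/w4.png",s["frame"][:,:,::-1])
E
```

```text
t 4.7167 tcp [0.5914 0.1713 0.0579] gap 0.24955017238914295 F [ 0.8278 -0.0083 -0.301 ]
shift mm [-0.7167  0.2566  1.8765] turn [-0.0009 -0.0007 -0.0012]
```

View pics/w4.png

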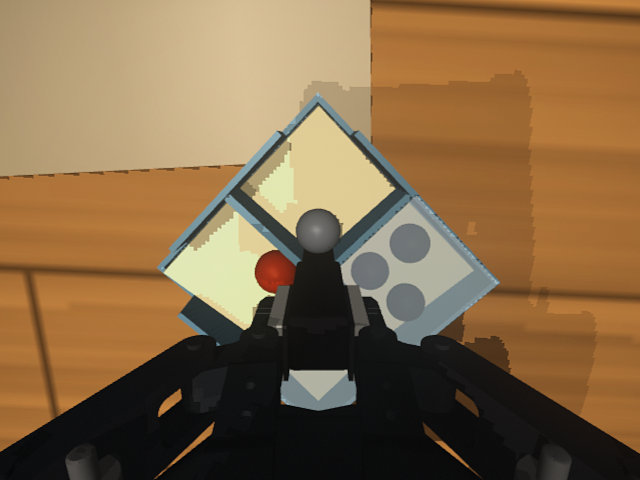

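The grip is on: opening 0.25, about 21 mm, with the balls clear of the fingers. Now a gentle lift.

servo_tool(motion=[[0,0,-4,0,0,0,-1],[0,0,-8,0,0,0,-1],[0,0,-12,0,0,0,-1],[0,0,-14,0,0,0,-1],[0,0,-14,0,0,0,-1],[0,0,-14,0,0,0,-1],[0,0,-14,0,0,0,-1],[0,0,-12,0,0,0,-1],[0,0,-8,0,0,0,-1],[0,0,-4,0,0,0,-1],[0,0,0,0,0,0,-1],[0,0,0,0,0,0,-1]], grip_force=80)

```text
t: 5.77
tcp_pos: [0.5875, 0.1703, 0.1709]
tool_rot: [1.0, 0.026, -0.003, 0.0]
force: [0.2, -0.0, -3.7]
finger_gap: 0.247
```

```bash
python3 - <<'E'
from h import *; from station import manip
rel(manip,[.5907,.1710,.158],3.0)
s=manip.snapshot("wrist"); cv2.imwrite("pics/w5.png",s["frame"][:,:,::-1])
E
```

```text
t 5.7667 tcp [0.5875 0.1703 0.1709] gap 0.24718308756255475 F [ 0.2141 -0.0298 -3.6723]
shift mm [ 3.2925 -0.5483 12.8673] turn [ 0.0004  0.0063 -0.0009]
```

View pics/w5.png

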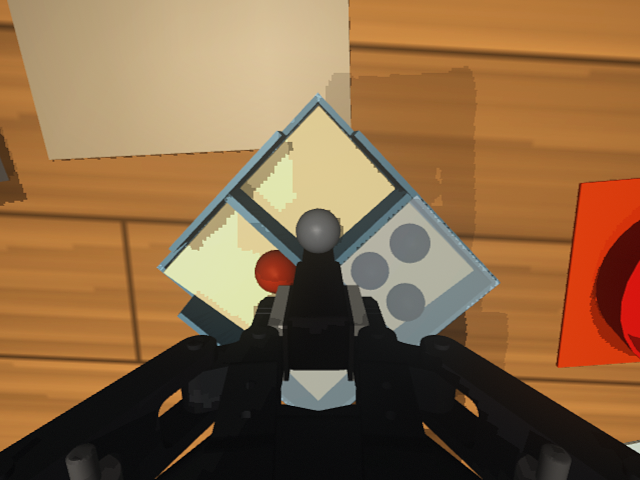

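Both balls are at rest next to the post, at (275,271) and (318,230), and the case underside is about 113 mm up. Now a smooth transit toward the far side of the dish (TCP target about x .554, y -.257).

servo_tool(motion=[[0,3,0,0,0.003,0,-1],[-1,6,0,0,0.003,0,-1],[-1,9,0,0,0,0,-1],[-2,12,0,0,0,0,-1],[-2,15,0,0,0,0,-1],[-2,18,0,0,0,0,-1],[-3,20,0,0,0,0,-1],[-3,21,0,0,0,0,-1],[-3,21,0,0,0,0,-1],[-3,21,0,0,0,0,-1],[-3,21,0,0,0,0,-1],[-3,21,0,0,0,0,-1]])

```text
t: 6.82
tcp_pos: [0.5645, -0.0331, 0.1649]
tool_rot: [1.0, 0.027, -0.007, 0.001]
force: [0.7, -1.1, -3.0]
finger_gap: 0.248
```

servo_tool(motion=[[-3,21,0,0,0,0,-1],[-3,21,0,0,0,0,-1],[-3,20,0,0,0,0,-1],[-3,18,0,0,0,0,-1],[-3,16,0,0,0,0,-1],[-2,14,0,0,0,0,-1],[-2,12,0,0,0,0,-1],[-1,9,0,0,0,0,-1],[-1,7,0,0,0,0,-1],[0,5,0,0,0,0,-1],[0,2,0,0,0,0,-1],[0,0,0,0,0,0,-1]])

```text
t: 7.82
tcp_pos: [0.542, -0.2022, 0.1629]
tool_rot: [1.0, 0.02, -0.01, 0.001]
force: [0.6, -0.6, -4.3]
finger_gap: 0.243
```

```bash
python3 - <<'E'
from h import *; from station import manip
rel(manip,[.554,-.257,.135],3.0)
s=manip.snapshot("scene"); cv2.imwrite("pics/s6.png",s["frame"][:,:,::-1])
E
```

```text
t 7.8167 tcp [ 0.542  -0.2022  0.1629] gap 0.24332873395764634 F [ 0.5721 -0.5777 -4.2606]
shift mm [10.2611 55.1639 27.8707] turn [ 0.0023  0.0198 -0.0115]
```

View pics/s6.png

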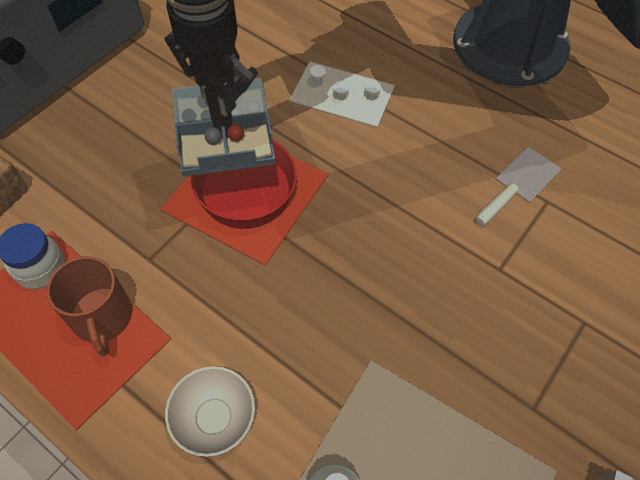

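The scene view shows both balls still by the post, at (213,135) and (235,131), with the case partly over the dish. I'll cover the rest of the way and level the case.

servo_tool(motion=[[0,3,1,0,0.004,-0.002,-1],[1,5,2,0,0.004,-0.002,-1],[1,7,2,0,0.004,-0.002,-1],[1,8,3,0,0.004,-0.002,-1],[2,8,3,0,0.004,-0.002,-1],[2,8,3,0,0,-0.001,-1],[1,7,3,0,0,0,-1],[1,5,3,0,0,0,-1],[1,3,2,0,0,0,-1],[0,1,1,0,0,0,-1],[0,0,0,0,0,0,-1]])

```text
t: 8.78
tcp_pos: [0.5566, -0.2603, 0.1364]
tool_rot: [1.0, 0.028, 0.001, 0.001]
force: [-0.7, 0.3, -4.3]
finger_gap: 0.25
```

```bash
python3 - <<'E'
from h import *; from station import manip
rel(manip,[.554,-.257,.135],3.0)
E
```

```text
t 8.7833 tcp [ 0.5566 -0.2603  0.1364] gap 0.2502673850567161 F [-0.7076  0.252  -4.3229]
shift mm [-2.3937 -3.4767  1.3751] turn [ 0.0011 -0.0013  0.0041]
```

The pose is good. I'll start the tilt with rx about -0.2 rad and check the direction.

servo_tool(motion=[[-1,-1,0,-0.03,0,0,-1],[-1,-1,0,-0.04,0,0,-1],[0,-1,0,-0.04,0,0,-1],[0,0,0,-0.04,0,0,-1],[0,0,0,-0.03,0,0,-1],[0,0,0,0,0,0,-1]])

```text
t: 9.28
tcp_pos: [0.5533, -0.2564, 0.136]
tool_rot: [0.995, 0.027, 0.003, 0.093]
force: [0.1, 0.5, -4.4]
finger_gap: 0.244
```

```bash
python3 - <<'E'
from h import *; from station import manip
rel(manip,[.554,-.257,.135],3.0,20)
s=manip.snapshot("scene"); cv2.imwrite("pics/s7.png",cv2.resize(s["frame"][40:280,120:440,::-1],None,fx=2.5,fy=2.5))
E
```

```text
t 9.2833 tcp [ 0.5533 -0.2564  0.136 ] gap 0.24373340573733968 F [ 0.0996  0.474  -4.428 ]
shift mm [0.646  0.4062 1.1192] turn [-0.1633 -0.0006  0.0017]
```

View pics/s7.png

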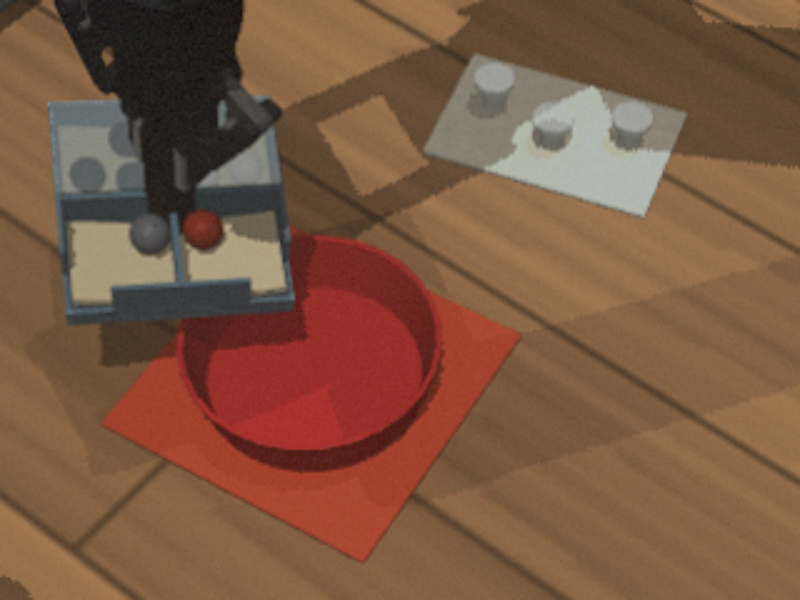

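```bash
python3 - <<'E'
from h import *
S=dict(np.load("pics/scene0.npz"))
print(onz(S,(236.5,157.5),.08),"expected ~ .549,-.173; dish .549,-.1635")
E
```

```text
[ 0.54983281 -0.17442613  0.08      ] expected ~ .549,-.173; dish .549,-.1635
```

The tilt direction is right and the spout tip is over the dish. I'll go on to about 20°.

servo_tool(motion=[[0,0,0,-0.025,0,0,-1],[0,0,0,-0.025,0,0,-1],[0,0,0,-0.025,0,0,-1],[0,0,0,-0.025,0,0,-1],[0,0,0,-0.025,0,0,-1],[0,0,0,-0.025,0,0,-1],[0,0,0,0,0,0,-1],[0,0,0,0,0,0,-1],[0,0,0,0,0,0,-1],[0,0,0,0,0,0,-1],[0,0,0,0,0,0,-1]])

```text
t: 10.25
tcp_pos: [0.5545, -0.2587, 0.1376]
tool_rot: [0.986, 0.023, 0.006, 0.165]
force: [-0.1, 0.1, -3.6]
finger_gap: 0.244
```

```bash
python3 - <<'E'
from h import *; from station import manip
rel(manip,[.554,-.257,.135],3.0,20)
s=manip.snapshot("scene"); cv2.imwrite("pics/s8.png",cv2.resize(s["frame"][40:280,120:440,::-1],None,fx=2.5,fy=2.5))
E
```

```text
t 10.25 tcp [ 0.5545 -0.2587  0.1376] gap 0.24416174780807898 F [-0.0986  0.0749 -3.5744]
shift mm [-0.4391 -2.4616  1.9111] turn [-0.0164 -0.0016 -0.0063]
```

View pics/s8.png

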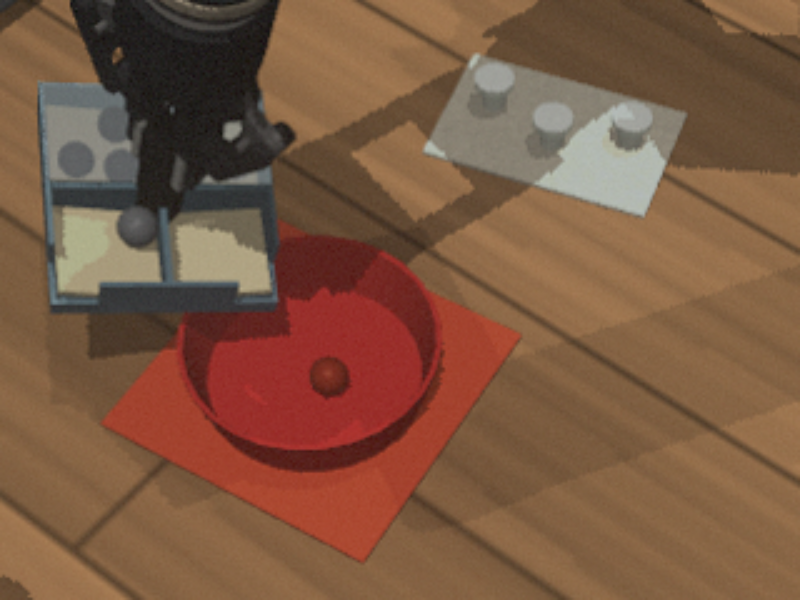

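The agate ball is in the dish at (330,375), and the steel ball is still by the post at (138,226). I'll level the case slowly while lifting it, then go back.

servo_tool(motion=[[0,0,0,0.025,0,0,-1],[0,0,-2,0.035,0,0,-1],[0,0,-2,0.035,0,0,-1],[0,0,-3,0.035,0,0,-1],[0,0,-3,0.035,0,0,-1],[0,0,-3,0.035,0,0,-1],[0,0,-3,0.035,0,0,-1],[0,0,-3,0.035,0,0,-1],[0,0,-3,0.03,0,0,-1],[0,0,-2,0.02,0,0,-1],[0,0,0,0,0,0,-1]])

```text
t: 11.22
tcp_pos: [0.5542, -0.2573, 0.1633]
tool_rot: [1.0, 0.025, 0.002, -0.001]
force: [-0.2, -0.0, -2.7]
finger_gap: 0.244
```

```bash
python3 - <<'E'
from h import *; from station import manip
rel(manip,[.5907,.171,.160],3.0)
E
```

```text
t 11.2167 tcp [ 0.5542 -0.2573  0.1633] gap 0.2441958406321036 F [-0.2434 -0.0105 -2.692 ]
shift mm [  57.6143 -425.9488    4.1715] turn [-0.0015 -0.0046 -0.003 ]
```

servo_tool(motion=[[0,-3,0,0,-0.003,0,-1],[1,-6,0,0,0,0,-1],[1,-9,0,0,0,0,-1],[2,-12,0,0,0,0,-1],[2,-15,0,0,0,0,-1],[3,-18,0,0,0,0,-1],[3,-20,0,0,0,0,-1],[3,-21,0,0,0,0,-1],[3,-21,0,0,0,0,-1],[3,-21,0,0,0,0,-1],[3,-21,0,0,0,0,-1],[3,-21,0,0,0,0,-1]])

```text
t: 12.22
tcp_pos: [0.5691, -0.048, 0.162]
tool_rot: [1.0, 0.026, -0.001, -0.001]
force: [0.4, 0.8, -3.9]
finger_gap: 0.249
```

servo_tool(motion=[[3,-21,0,0,0,0,-1],[3,-21,0,0,0,0,-1],[3,-21,0,0,0,0,-1],[3,-21,0,0,0,0,-1],[3,-20,0,0,0,0,-1],[3,-18,0,0,0,0,-1],[2,-16,0,0,0,0,-1],[2,-13,0,0,0,0,-1],[1,-10,0,0,0,0,-1],[1,-7,0,0,0,0,-1],[0,-4,0,0,0,0,-1],[0,0,0,0,0,0,-1]])

```text
t: 13.22
tcp_pos: [0.5699, 0.1609, 0.1621]
tool_rot: [0.999, 0.038, -0.006, -0.004]
force: [-0.5, -0.5, -3.9]
finger_gap: 0.246
```

```bash
python3 - <<'E'
from h import *; from station import manip
rel(manip,[.5907,.171,.060],3.0)
E
```

```text
t 13.2167 tcp [0.5699 0.1609 0.1621] gap 0.24588130460069796 F [-0.4525 -0.4858 -3.9187]
shift mm [ 22.6244  -7.6575 101.9648] turn [-0.0079  0.0111  0.0235]
```

servo_tool(motion=[[2,-1,2,-0.002,0.003,0.005,-1],[4,-1,5,-0.002,0.003,0.005,-1],[4,-2,8,-0.002,0.003,0.005,-1],[4,-1,10,-0.002,0.002,0.005,-1],[4,-1,10,0,0,0.003,-1],[3,-1,10,0,0,0,-1],[2,-1,10,0,0,0,-1],[0,0,8,0,0,0,-1],[0,0,6,0,0,0,-1],[0,0,3,0,0,0,-1],[0,0,0,0,0,0,-1]])

```text
t: 14.13
tcp_pos: [0.5944, 0.167, 0.0792]
tool_rot: [1.0, 0.023, -0.002, 0.001]
force: [-1.2, 0.3, -3.6]
finger_gap: 0.244
```

```bash
python3 - <<'E'
from h import *; from station import manip
rel(manip,[.5907,.171,.058],3.0)
s=manip.snapshot("wrist"); cv2.imwrite("pics/w9.png",s["frame"][:,:,::-1])
E
```

```text
t 14.1333 tcp [0.5944 0.167  0.0792] gap 0.24358701058745524 F [-1.1983  0.283  -3.5624]
shift mm [-3.4725 -4.1759 21.2368] turn [ 0.0025  0.0035 -0.0073]
```

View pics/w9.png

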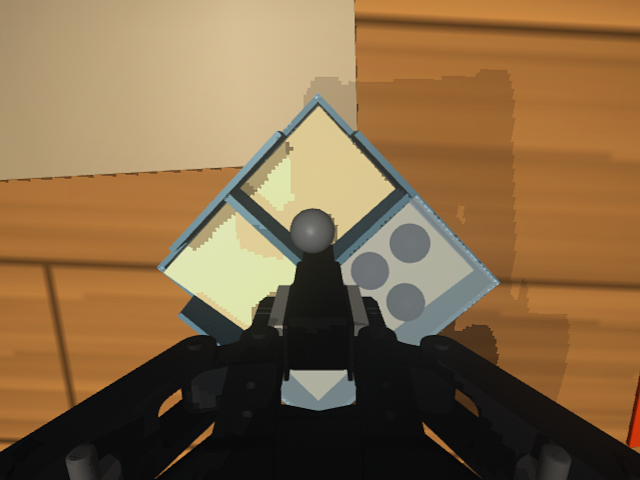

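The steel ball is in place at (312,231). The case is unmoved in the grip, and its underside is about 21 mm up. I'll lower it gently.

servo_tool(motion=[[-1,-1,2,0.002,0.003,-0.003,-1],[-1,-1,3,0,0,-0.003,-1],[-1,-1,4,0,0,0,-1],[0,-1,4,0,0,0,-1],[0,0,3,0,0,0,-1],[0,0,2,0,0,0,-1],[0,0,0,0,0,0,-1]])

```text
t: 14.77
tcp_pos: [0.5921, 0.1718, 0.0623]
tool_rot: [1.0, 0.026, 0.002, -0.0]
force: [-0.4, -0.0, -4.0]
finger_gap: 0.243
```

```bash
python3 - <<'E'
from h import *; from station import manip
rel(manip,[.5907,.171,.058],3.0)
E
```

```text
t 14.7667 tcp [0.5921 0.1718 0.0623] gap 0.24328861492352083 F [-0.4058 -0.001  -3.9848]
shift mm [-1.4464  0.6977  4.3255] turn [ 0.0001 -0.0047 -0.0002]
```

servo_tool(motion=[[0,0,1.5,0,-0.004,0,-1],[0,0,1.5,0,0,0,-1],[0,0,1,0,0,0,-1],[0,0,1,0,0,0,-1],[0,0,0,0,0,0,-1]])

```text
t: 15.18
tcp_pos: [0.5926, 0.1718, 0.0581]
tool_rot: [1.0, 0.026, 0.001, 0.0]
force: [-0.6, -0.2, -2.4]
finger_gap: 0.245
```

```bash
python3 - <<'E'
from h import *; from station import manip
rel(manip,[.5907,.171,.058],3.0)
E
```

```text
t 15.1833 tcp [0.5926 0.1718 0.0581] gap 0.24513902784534428 F [-0.58   -0.2253 -2.4353]
shift mm [-1.9056  0.7489  0.096 ] turn [ 0.     -0.001  -0.0001]
```

servo_tool(motion=[[0,0,1,0,0,0,-1],[0,0,0,0,0,0,-1],[0,0,0,0,0,0,-0.6],[0,0,0,0,0,0,-0.4],[0,0,0,0,0,0,-0.2],[0,0,0,0,0,0,0.2],[0,0,0,0,0,0,0.6],[0,0,0,0,0,0,1],[0,0,0,0,0,0,1],[0,0,0,0,0,0,1]])

```text
t: 16.02
tcp_pos: [0.5956, 0.172, 0.0592]
tool_rot: [1.0, 0.026, 0.004, -0.0]
force: [-0.2, -0.3, -0.2]
finger_gap: 0.996
```

```bash
python3 - <<'E'
from h import *; from station import manip
rel(manip,[.5907,.171,.058],3.0)
s=manip.snapshot("wrist"); cv2.imwrite("pics/w10.png",s["frame"][:,:,::-1])
E
```

```text
t 16.0167 tcp [0.5956 0.172  0.0592] gap 0.996081763418325 F [-0.2021 -0.2671 -0.1682]
shift mm [-4.9534  0.7266  1.1688] turn [-0.0002 -0.0082 -0.0003]
```

View pics/w10.png

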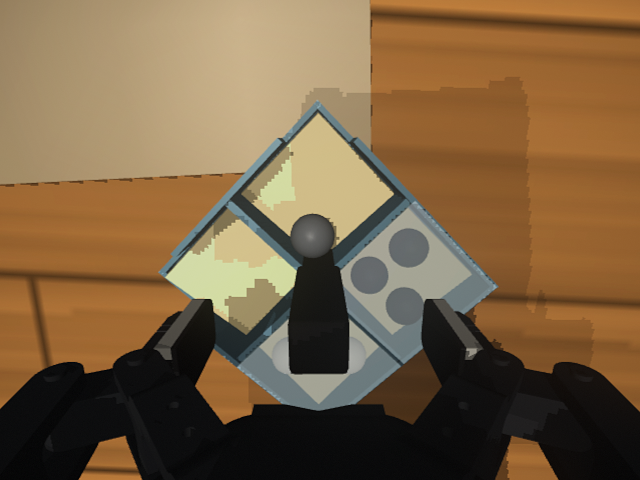

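The gripper has released and the post stands clear between the pads. I'll retreat straight up.

servo_tool(motion=[[0,0,-8,0,0,0,1],[0,0,-14,0,0,0,1],[0,0,-18,0,0,0,1],[0,0,-20,0,0,0,1],[0,0,-20,0,0,0,1],[0,0,-20,0,0,0,1],[0,0,-20,0,0,0,1],[0,0,-15,0,0,0,1],[0,0,0,0,0,0,1],[0,0,0,0,0,0,1]])

```text
t: 16.9
tcp_pos: [0.5934, 0.1718, 0.2038]
tool_rot: [1.0, 0.026, 0.004, -0.0]
force: [-0.5, 0.3, -1.2]
finger_gap: 1.0
```

```bash
python3 - <<'E'
from h import *; from station import manip
rel(manip,[.5907,.171,.2],3.0)
S=manip.snapshot("scene"); cv2.imwrite("pics/s11.png",S["frame"][:,:,::-1])
s=manip.snapshot("wrist"); cv2.imwrite("pics/w11.png",s["frame"][:,:,::-1])
np.savez("pics/w11.npz",**s)
E
```

```text
t 16.9 tcp [0.5934 0.1718 0.2038] gap 0.9998600368870119 F [-0.529   0.2981 -1.1949]
shift mm [-2.8127  0.6795  3.7362] turn [-0.0002 -0.0073 -0.0002]
```

View pics/s11.png

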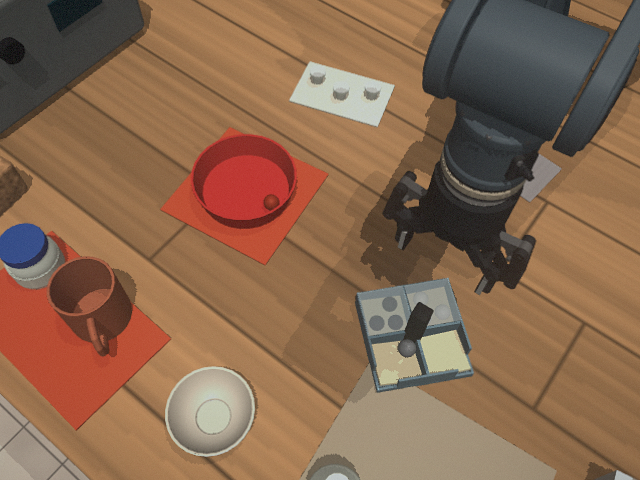

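View pics/w11.png

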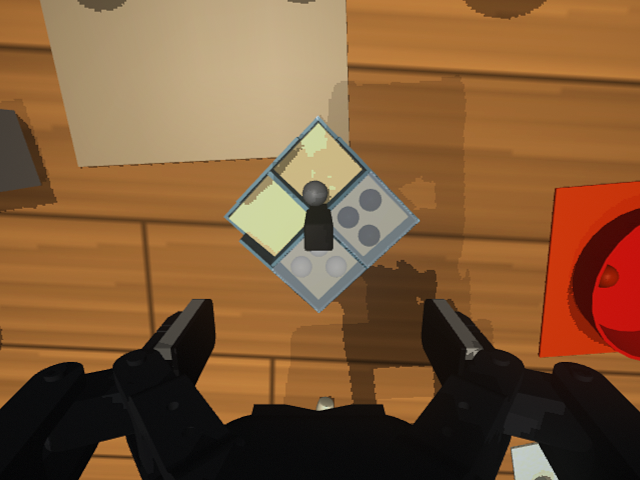

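```bash
python3 - <<'E'
from h import *; from station import manip
S=dict(np.load("pics/scene0.npz")); p=onz(S,(271,202),.02); print(p,np.hypot(p[0]-.549,p[1]+.1635))
s=dict(np.load("pics/w11.npz"))
a=onz(s,(419,219),.036);b=onz(s,(320,312),.036);c=onz(s,(226,216),.02);d=onz(s,(318,116),.02);print((a+c)/2,(b+d)/2)
print(manip.sign_off())
E
```

```text
[ 0.5495343  -0.11245626  0.02      ] 0.05104653785001505
[0.59423523 0.16933323 0.028     ] [0.59256509 0.17032603 0.028     ]
the job is handed in; nothing more can be done
None
```

The agate ball is in the red dish, the steel ball stayed in its pocket, and the case is back on the table. I handed the job in at about 17 s; no verdict was reported.

**What I did:** I gripped the case by its post, lifted it level and carried it to the far side of the dish. I tilted it about 19–20° toward the agate ball's corner, so that ball alone rolled out. Then I levelled the case, carried it back, set it down, released it and moved the gripper clear above it.

**Last checks, from the final pictures:**
- **Agate ball:** it lies against the dish wall, about 51 mm from the dish centre; the limit is 72 mm. I took a single picture, so I did not confirm it had stopped rolling.
- **Steel ball:** it is in its own pocket, next to the post.
- **Case:** its centre is at about (0.593, 0.170), roughly 3 mm from where it started. It looks upright; I did not measure its tilt.
- **Gripper:** it is fully open, with its tips about 0.2 m above the table. Its fingers stayed clear of both balls in every picture.

No check failed. The arm drifted up to about 17 mm on the first descent and ended up to about 56 mm short on the carries between case and dish. I measured and corrected each of these before the next step.

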